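# Chute brass nuts past a sprung shutter into the nut hopper

## Task

Pick up the chute by its red handle and tip its three brass nuts into the grey nut hopper: lay the two red prong tips against the yellow spring shutter, push it gently all the way open, and keep it held open with the prongs while you tilt the chute so that the nuts slide in. Then set the empty chute back upright on its green mat and let go. Never lean on the hopper harder than about 15 N, and leave the other tools where they lie.

Things in the scene. Friction and masses are not known exactly. Their poses are not given: they have to be found in the camera images.
- chute: Open-topped aluminium channel, 160 g, on the green mat, three nuts in its rear half. Origin: middle of its underside; x along the channel to the open nose, z up. Floor 3 mm thick from x -75 to +76 mm; outer width 32, inner 26, walls 18 mm high, rear closed. Slick: nuts slide at slopes over about 15 to 20 degrees and lie still below 10. Past the floor's end two prongs carry on; nuts drop between them.
- chute_handle (a point): Centre of the red grip block that bridges the channel, at x = 5, y = 0, z = 54 mm in the chute's frame: 30 mm long (x), 28 mm wide (y), 36 mm high (z 36 to 72 mm). Grip it across its width from above; the nuts pass beneath it.
- chute_tips (a point): Midway between the centres of the prongs' two round red tips (radius 6 mm, axis across the chute), at x = 104, y = 0, z = 10 mm in the chute's frame, so the foremost points lie at x = 110 mm. Axes as the chute.
- nut1: Brass hexagon nut, 19 mm across flats, 10 mm thick, 20 g; origin: centre of its underside. At the chute's rear.
- nut2: As nut1, next in the row.
- nut3: As nut1, nearest to the chute's handle.
- mat: Fixed green mat, 260 x 130 x 3 mm, origin under its centre, x along its length, z up; its top is 3 mm above the bench. The chute starts on it, nose along the mat's +x.
- hopper: Grey steel nut hopper fixed to the bench, 160 (x) x 100 (y) x 100 mm high; origin: centre of its underside, z up. The shutter on its top is pushed open towards +x: come with the chute from the -x side, its nose along +x. Loading the hopper with more than 15 N bends the inlet.
- hopper_lane (a point): On the hopper's axis 104 mm above its underside, at its x = -60 mm: floor level at the entrance of the lane of the blue inlet frame on the hopper's top. The lane runs along x, 50 mm wide, between two cheeks 24 mm high, to the yellow shutter face (44 mm wide, its top 48 mm above this floor), which faces -x. Axes as the hopper.
- hopper_mid_face (a point): Where the shut shutter's face would stand at mid adjustment (hopper's x = -17 mm, at lane floor level). The inlet is clamped anywhere up to 20 mm either side along x; that is not reported: find it by touch. From shut, the shutter slides 30 mm to +x against a spring (1.5 N to start, 6 N fully open) to a hard stop; let go, it springs shut. Axes as the hopper.
- hopper_top (a point): Centre of the hopper's top, 100 mm above its origin; axes as the hopper. Opening the shutter uncovers a hole 34 mm wide (y) in the lane's floor; fully open, the hole reaches from the shutter's face 34 mm back to -x, and the nuts drop through it into the hopper. Opened less than about 25 mm, there is too little room: nuts may jam or spill.
- spring_clamp: Red metal spring clamp, about 150 x 70 x 26 mm, lying on the bench; leave it alone.
- bar_clamp: Orange quick-release bar clamp, bar 300 mm, 26 mm high; leave it alone.
- sanding_block: Wooden sanding block, 110 x 65 x 28 mm; leave it alone.
- square: Steel combination square, rule 250 mm, 20 mm high; leave it alone.
- screw_jar: Glass jar with a red cap, 60 mm across, 70 mm high; leave it alone.
- driver: Screwdriver lying on the bench; leave it alone.
Not all that is in view belongs to the job. There is more than one size of the chute; the job needs the smaller.

How it is judged:
By the outcome, as a careful person would: the job done as asked, in the order asked, and still so for the second after the job is handed in, with the robot touching nothing.
It also fails if it takes over 64 s, if anything falls off the work surface, if the arm or the gripper's body presses on something with over 40 N, if the wrist force passes 120 N, or if a joint passes its speed limit or range.

## Robot

A 6-joint arm with a two-finger parallel gripper is mounted at the origin on the work surface. World frame = base frame: x ahead of the robot, y to its left, z up, the work surface at z = 0. Lengths are in mm, angles in rad, forces in N, time in s.
With the tool pointing down it reaches from about 350 to 875 mm from the base axis. Payload 4.2 kg.
Tool frame: the origin (TCP) lies on the mounting face of the last link; the fingertips stand 173 mm ahead of it and the grasp point (between the pads) lies 155 mm ahead of it (tcp_to_grasp is the distance from the TCP to the grasp point, in mm); z points along the fingers, y is the direction in which the jaws open and shut (so a half turn about z gives the same grasp; the last joint's range is limited). The gripper opens to 85 mm and grips with 20 to 120 N. Pads are 22 mm wide; open, the fingers measure 114 mm over their backs; the gripper's body (76 mm by 85 mm) begins 54 mm behind the grasp point. The pads swing forward as they close: fully open they stand 13 mm farther back than shut.
Start: joints at [1.539, 0.385, 0.008, 0, -1.194, -0.259], TCP at [179.167, 598.748, 404.712] pointing down, gripper open.
Joint ranges: [-3.14, 3.14], [-1.21, 2.06], [-1.07, 1.41], [-3.16, 2.05], [-2.99, -0.16], [-3.1, 3.1]. Speed limits (rad/s): [2.79, 2.79, 3.14, 3.14, 3.14, 3.14].

## Interface

Orientations are given as a unit quaternion [x, y, z, w].
In Python, from bench import * gives the robot as it stands. The module is installed in compiled form; this text tells all that it offers.
- The arm moves only by the tool apply_moves, never from a script. Its arguments are lists of equal length, an entry for each row: "fingers": the closure, from 0 (fully open) to 1 (shut); "dp": the shift along the world's x, y, z in cm, a list of three; "yaw": the turn about the world's z in degrees. A call has 1 to 10 rows; each row is the pose to reach, as a shift and turn from the pose measured when the call began; what a row does not reach only later rows make up. A row lasts 1/10 s, in which the tool goes at most 50 mm and 8.59 degrees, less where a joint would pass 70% of its speed; a pose out of reach is approached as far as the arm can. A call with a gripper value outside its range is refused whole. The fingers move at their own pace and stop on an object; the grip force is fixed at half the most. Time passes only in rows, so rows that repeat a pose let the fingers close. It gives the time, the measured TCP pose, the force and the opening at its end, in the units of the state.
- read_state(): the state, without advancing time (a new reading comes with each control period).
- get_image(name): name is "scene" or "top"; returns a dict with "color" (480x640x3 uint8, blue, green, red), "mtx" (3x3 intrinsics, pixels), "camera_from_world" (4x4, takes a point from world to camera coordinates). Camera axes: x right, y down, z forward; pixel columns grow to the right and rows downward; lengths in mm; the calibration is good to about 2 mm. A picture is of the moment at which its call begins. There is no depth.
- job_done(): hands the job in, once; it reports no verdict.
The state is a dict: "clock": time; "joints": joint angles; "joint_vel": joint speeds; "joint_efforts": joint torques, N m; "position": TCP position; "ee_rot": TCP orientation; "contact_force": force on the tool from outside, world axes, zero at the start; "wrist_torque": the same for the moment, N m; "gripper_width": finger opening in mm.
Only numpy, scipy, OpenCV 4.12 (cv2) and the standard library are available. Lean on these libraries where they do the work, as an engineer would, in place of code of your own. Each camera call takes 0.05 s, during which the arm holds its last target. There are 200 camera calls.

## Working session

There is one attempt and no reset: what is moved stays moved. The work goes in short steps, Python scripts to look and compute and a tool call to move; the robot and the scene stay as the last step left them, time stands still between calls to the robot, and variables do not carry over. Pictures are saved under pics/ and viewed, about 8 in all and at most 12, crops included, and the job is handed in when it is done.

Besides the shell and the picture viewer there is one more tool, called as name(argument=value, ...) on one line, values as JSON. apply_moves: Moves the arm, as the interface text tells. Its arguments: {"type":"object","properties":{"fingers":{"type":"array","items":{"type":"number"}},"dp":{"type":"array","items":{"type":"array","items":{"type":"number"}}},"yaw":{"type":"array","items":{"type":"number"}}},"required":["fingers","dp","yaw"]}

```bash
mkdir -p pics; cat > h.py <<'E'
from bench import *
import numpy as np, cv2
def ray(im,u,v,z):
    K=np.array(im["mtx"]);T=np.array(im["camera_from_world"]);R=T[:3,:3];t=T[:3,3]
    c=-R.T@t; d=R.T@np.linalg.solve(K,[u,v,1.]); return c+d*(z-c[2])/d[2]
def proj(im,p):
    K=np.array(im["mtx"]);T=np.array(im["camera_from_world"])
    q=K@(T[:3,:3]@np.asarray(p,float)+T[:3,3]); return q[:2]/q[2]
E
python3 - <<'E'
from h import *
for n in("scene","top"):
    im=get_image(n); cv2.imwrite(f"pics/{n}0.png",im["color"]); T=np.array(im["camera_from_world"]); print(n,np.array(im["mtx"]).round(1).tolist(),(-T[:3,:3].T@T[:3,3]).round(),T[:3,:3].round(3).tolist())
print(read_state())
E
```

```text
scene [[500.2, 0.0, 318.1], [0.0, 500.2, 249.8], [0.0, 0.0, 1.0]] [1010. -725.  638.] [[0.806, 0.591, 0.001], [0.301, -0.409, -0.861], [-0.509, 0.695, -0.508]]
top [[488.4, 0.0, 318.4], [0.0, 488.4, 237.8], [0.0, 0.0, 1.0]] [2.690e+02 1.000e+00 1.321e+03] [[0.005, -1.0, -0.007], [-0.985, -0.004, -0.175], [0.175, 0.007, -0.985]]
{'clock': 0.1, 'joints': array([ 1.53864272e+00,  3.85485553e-01,  6.76711241e-03, -4.29727375e-04,
       -1.19399579e+00, -2.58597088e-01]), 'joint_vel': array([ 0.00043792, -0.00153151,  0.00464143,  0.00052176, -0.00031196,
        0.00014369]), 'joint_efforts': array([-4.65489211e-04, -3.93323207e+01,  1.88928992e+01,  4.19804022e+00,
       -2.62483205e-03,  5.43284756e-06]), 'position': array([179.08693474, 598.60679953, 403.72967032]), 'ee_rot': array([ 9.89439643e-01, -1.44942171e-01, -9.00935646e-05,  9.75373109e-04]), 'contact_force': array([-0.83231079, -0.70518058,  0.24640258]), 'wrist_torque': array([ 0.04135837, -0.03080006,  0.03100928]), 'gripper_width': 85.39836735713446}
```

View pics/top0.png

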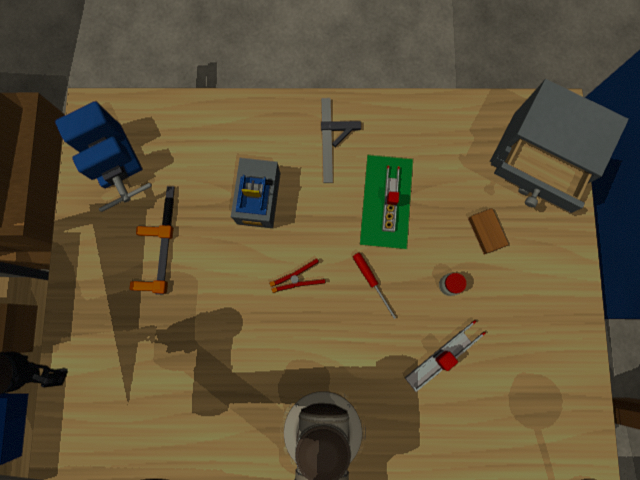

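View pics/scene0.png

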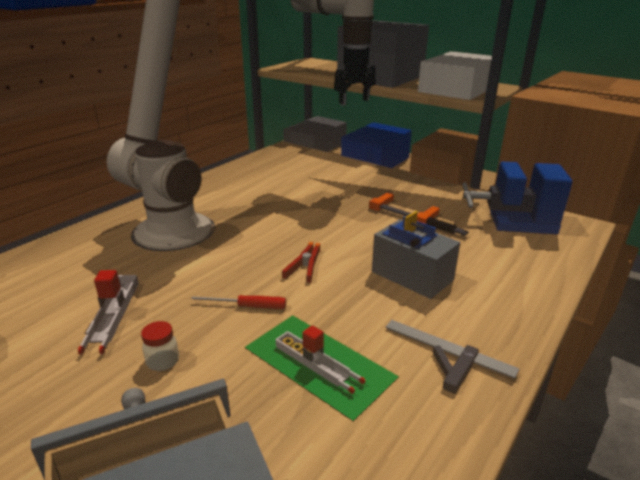

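```bash
python3 - <<'E'
from h import *
im=get_image("top"); c=im["color"]
a=cv2.resize(c[145:255,220:300],None,fx=5,fy=5,interpolation=cv2.INTER_CUBIC)
b=cv2.resize(c[145:255,350:425],None,fx=5,fy=5,interpolation=cv2.INTER_CUBIC)
cv2.imwrite("pics/crop1.png",np.hstack([a,b]))
hsv=cv2.cvtColor(c,cv2.COLOR_BGR2HSV)
def blob(lo,hi,box):
    x0,y0,x1,y1=box; m=cv2.inRange(hsv,lo,hi)[y0:y1,x0:x1]
    n,l,s,ce=cv2.connectedComponentsWithStats(m)
    return [(s[i,4],(ce[i]+[x0,y0]).round(1).tolist(),s[i,:4].tolist()) for i in np.argsort(-s[:,4]) if i and s[i,4]>2][:4], m
print("red",blob((0,150,80),(6,255,255),(350,145,425,255))[0])
print("yel",blob((20,130,80),(32,255,255),(235,170,275,215))[0])
B,m=blob((45,120,40),(80,255,255),(350,145,425,255)); print("green",B)
pts=np.argwhere(m)[:,::-1]+[350,145]
r=cv2.minAreaRect(pts.astype(np.float32)); P=np.array([ray(im,*p,3) for p in cv2.boxPoints(r)]); print(r,P.round(1).tolist(),P.mean(0))
B,m=blob((95,0,0),(130,255,255),(220,145,300,250)); print("blue",B)
E
```

```text
red [(np.int32(104), [393.4, 196.8], [38, 47, 11, 11]), (np.int32(7), [357.1, 253.7], [5, 108, 5, 2]), (np.int32(3), [387.7, 166.7], [37, 21, 2, 2])]
yel [(np.int32(47), [250.2, 190.5], [7, 19, 17, 4])]
green [(np.int32(3409), [385.3, 201.7], [10, 10, 53, 94])]
((386.5818786621094, 201.5501708984375), (47.11834716796875, 90.42325592041016), 4.927109718322754) [[484.9, -100.4, 3.0], [742.9, -124.8, 3.0], [731.3, -256.9, 3.0], [474.3, -228.3, 3.0]] [ 608.34951426 -177.60250084    3.        ]
blue [(np.int32(910), [252.2, 196.9], [15, 29, 36, 42]), (np.int32(18), [267.0, 225.1], [42, 78, 10, 4]), (np.int32(12), [237.8, 221.2], [15, 74, 8, 5]), (np.int32(6), [251.8, 187.3], [31, 41, 3, 3])]
```

View pics/crop1.png

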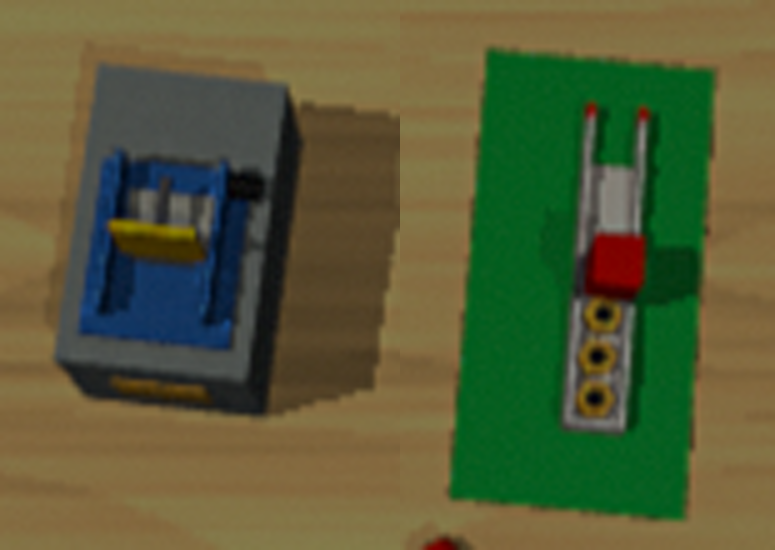

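```bash
python3 - <<'E'
from h import *
im=get_image("top")
R=lambda n,pts,z,o:[print(n,p,ray(im,o+p[0]/5,145+p[1]/5,z).round(1)) for p in pts]
R("tips(top z19)",[(592,108),(643,115)],16,270)
R("rear z21",[(565,428),(625,432)],21,270)
R("handletop75",[(592,236),(643,238),(637,298),(586,285)],75,270)
R("nuts z~16",[(603,315),(597,355),(596,398)],16,270)
R("hop100",[(98,63),(288,85),(57,360)],100,220)
R("front bottom z0",[(85,395),(265,412)],0,220)
R("blue z104",[(82,332),(230,348)],104,220)
R("blue far104",[(120,155),(228,165)],128,220)
R("yellow152",[(112,219),(207,232)],152,220)
R("yellow low",[(118,248),(200,263)],104,220)
E
```

```text
tips(top z19) (592, 108) [ 703.1 -182.7   16. ]
tips(top z19) (643, 115) [ 699.1 -210.9   16. ]
rear z21 (565, 428) [ 520.6 -163.8   21. ]
rear z21 (625, 432) [ 518.5 -196.2   21. ]
handletop75 (592, 236) [ 613.1 -173.    75. ]
handletop75 (643, 238) [ 612.1 -199.8   75. ]
handletop75 (637, 298) [ 579.7 -195.8   75. ]
handletop75 (586, 285) [ 586.6 -169.3   75. ]
nuts z~16 (603, 315) [ 584.7 -186.3   16. ]
nuts z~16 (597, 355) [ 562.3 -182.6   16. ]
nuts z~16 (596, 398) [ 538.3 -181.6   16. ]
hop100 (98, 63) [698.5 218.  100. ]
hop100 (288, 85) [686.7 118.2 100. ]
hop100 (57, 360) [539.2 233.7 100. ]
front bottom z0 (85, 395) [541.6 236.5   0. ]
front bottom z0 (265, 412) [532.4 136.7   0. ]
blue z104 (82, 332) [553.  220.7 104. ]
blue z104 (230, 348) [544.9 144.7 104. ]
blue far104 (120, 155) [639.7 200.2 128. ]
blue far104 (228, 165) [634.6 145.2 128. ]
yellow152 (112, 219) [599.3 199.1 152. ]
yellow152 (207, 232) [592.8 151.8 152. ]
yellow low (118, 248) [597.4 203.6 104. ]
yellow low (200, 263) [589.6 161.2 104. ]
```

apply_moves(fingers=[0,0,0,0,0,0,0,0,0,0], dp=[[2.3,-4.4,-0.5],[4.6,-8.8,-1],[6.9,-13.2,-1.5],[9.2,-17.6,-2],[11.5,-22,-2.5],[13.8,-26.4,-3],[16.1,-30.8,-3.5],[18.4,-35.2,-4],[20.7,-39.6,-4.5],[23,-44,-5]], yaw=[1,2,3,4,5,6,7,8,9,10])

```text
clock: 1.2
position: [409.5, 156.8, 354.2]
ee_rot: [0.998, -0.057, 0.0, 0.0]
contact_force: [1.1, 1.1, 0.7]
gripper_width: 85.5
```

apply_moves(fingers=[0,0,0,0,0,0,0,0,0,0], dp=[[2.2,-4.2,-0.5],[4.4,-8.5,-1],[6.6,-12.8,-1.5],[8.8,-17.1,-2],[11,-21.4,-3],[13.2,-25.6,-4],[15.4,-29.9,-5],[17.7,-34.2,-5.4],[17.7,-34.2,-5.4],[17.7,-34.2,-5.4]], yaw=[1.1,1.1,1.1,1.1,1.1,1.1,1.1,1.1,1.1,1.1])

```text
clock: 2.2
position: [586.5, -186.5, 299.0]
ee_rot: [0.999, -0.049, -0.001, 0.0]
contact_force: [-0.2, -0.3, 1.0]
gripper_width: 84.9
```

```bash
python3 - <<'E'
from h import *
s=read_state(); print(s["position"],s["ee_rot"],s["contact_force"])
im=get_image("scene"); x,y=map(int,proj(im,(590,-185,80))); print(x,y)
x=max(80,x);cv2.imwrite("pics/s1.png",cv2.resize(im["color"][max(0,y-100):y+80,x-110:x+110],None,fx=3,fy=3,interpolation=cv2.INTER_CUBIC))
E
```

```text
[ 586.46687794 -186.48125011  299.00509556] [ 9.98791412e-01 -4.91461278e-02 -5.69270486e-04  2.22363091e-04] [-0.22853506 -0.27739953  0.98996819]
306 326
```

View pics/s1.png

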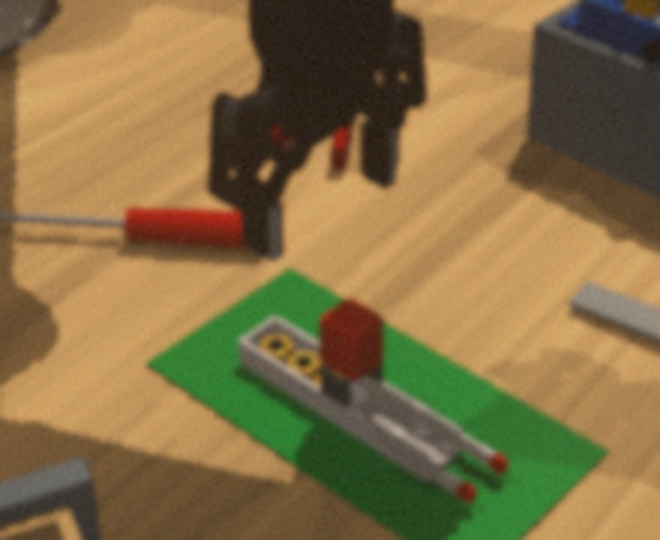

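```bash
python3 - <<'E'
from h import *
im=get_image("scene")
f=lambda u,v,z:print(ray(im,196+u/3,226+v/3,z).round(1))
f(352,315,75);f(498,463,13);f(466,492,13);f(241,347,21);f(275,318,21)
E
```

```text
[ 603.5 -184.2   75. ]
[ 703.2 -179.5   13. ]
[ 700.5 -208.7   13. ]
[ 527.6 -197.3   21. ]
[ 527.1 -163.5   21. ]
```

apply_moves(fingers=[0,0,0], dp=[[0,0.1,-2],[0,0.1,-3],[0,0.1,-3]], yaw=[0.2,0.2,0.2])

```text
clock: 2.6
position: [585.3, -182.6, 268.8]
ee_rot: [0.999, -0.045, -0.002, 0.0]
contact_force: [0.1, -0.3, 0.0]
gripper_width: 85.7
```

apply_moves(fingers=[0,0,0,0.5,0.8,0.8,0.8,0.8,0.8,0.8], dp=[[0.45,-0.2,-1.5],[0.45,-0.2,-3.3],[0.45,-0.2,-3.3],[0.45,-0.2,-3.3],[0.45,-0.2,-3.3],[0.45,-0.2,-3.3],[0.45,-0.2,-3.3],[0.45,-0.2,-3.3],[0.45,-0.2,-3.3],[0.45,-0.2,-3.3]], yaw=[-0.3,-0.3,-0.3,-0.3,-0.3,-0.3,-0.3,-0.3,-0.3,-0.3])

```text
clock: 3.6
position: [590.2, -184.6, 236.8]
ee_rot: [0.999, -0.048, -0.001, 0.0]
contact_force: [-0.2, 1.6, 6.3]
gripper_width: 25.6
```

apply_moves(fingers=[0.8,0.8,0.8,0.8,0.8], dp=[[0,0,0],[0,0,0.5],[0,0,1.5],[0,0,3],[0,0,3]], yaw=[0,0,0,0,0])

```text
clock: 4.1
position: [590.9, -184.8, 269.1]
ee_rot: [0.999, -0.047, 0.001, 0.0]
contact_force: [0.7, 0.2, -0.2]
gripper_width: 25.9
```

```bash
python3 - <<'E'
from h import *
s=read_state(); print(s["position"],s["ee_rot"],s["contact_force"],s["gripper_width"])
im=get_image("scene"); cv2.imwrite("pics/s2.png",cv2.resize(im["color"][226:406,196:416],None,fx=3.5,fy=3.5,interpolation=cv2.INTER_CUBIC)[:600])
E
```

```text
[ 590.87485958 -184.75359302  269.07410886] [ 9.98871385e-01 -4.74750521e-02  1.35438283e-03  4.90473941e-04] [ 0.6954493   0.21279529 -0.1537602 ] 25.852286265773547
```

View pics/s2.png

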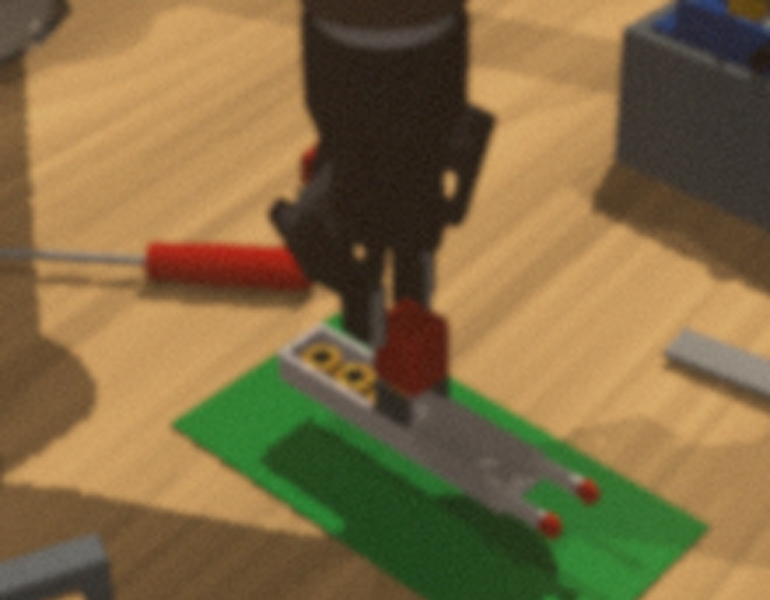

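```bash
cat >> h.py <<'E'
from scipy.optimize import least_squares
# chute-frame keypoints: tip left, tip right, rear right top corner, rear left top corner
KP=np.array([[104,15,10],[104,-15,10],[-75,-16,18],[-75,16,18]],float)
def chute(p,P):  # p=x,y,z,yaw,pitch(nose down +)
    from scipy.spatial.transform import Rotation as R
    return R.from_euler("ZY",p[3:5]).apply(P)+p[:3]
def fitchute(im,px,x0,w=1.0):
    f=lambda p:np.r_[(np.array([proj(im,q) for q in chute(p,KP)])-px).ravel(),(p-x0)[:3]*0.05,(p-x0)[3]*20]
    r=least_squares(f,x0); return r.x,r.fun[:8]
E
python3 - <<'E'
from h import *
im=get_image("scene")
px=np.array([[588,491],[549,524],[281,360],[330,325]])/3.5+[196,226]
p,r=fitchute(im,px,np.array([598,-186,35,-.09,0])); print(p.round(3),np.degrees(p[3:]),r.round(1))
E
```

```text
[ 6.02040e+02 -1.83624e+02  3.34610e+01 -1.17000e-01 -4.60000e-02] [-6.67675835 -2.64001008] [ 0.3 -0.1 -0.1  0.1  0.6 -1.  -0.9  1. ]
```

apply_moves(fingers=[0.8,0.8,0.8,0.8,0.8,0.8,0.8,0.8,0.8,0.8], dp=[[-0.3,0,1],[-1.2,0.5,3],[-2.4,2,5],[-3.8,4.5,7],[-5.2,7.5,9],[-6.6,10.5,11],[-8,13.5,12.5],[-9.4,16.5,13.1],[-10.6,19.5,13.1],[-11.6,22,13.1]], yaw=[-0.5,-0.5,-0.5,-0.5,-0.5,-0.5,-0.5,-0.5,-0.5,-0.5])

```text
clock: 5.2
position: [472.7, 36.4, 398.4]
ee_rot: [0.999, -0.052, -0.001, -0.0]
contact_force: [0.0, -0.3, -1.9]
gripper_width: 26.0
```

apply_moves(fingers=[0.8,0.8,0.8,0.8,0.8,0.8,0.8,0.8,0.8,0.8], dp=[[-0.7,2.5,0],[-1.4,5,0],[-2,7.5,0],[-2.4,10,0],[-2.7,12.5,0],[-2.8,14.5,0],[-2.9,15.5,0],[-2.9,15.9,0],[-2.9,15.9,-0.5],[-2.9,15.9,-1]], yaw=[0,0,0,0,0,0,0,0,0,0])

```text
clock: 6.2
position: [443.6, 194.7, 388.0]
ee_rot: [0.999, -0.053, -0.001, -0.0]
contact_force: [0.2, -0.4, -2.4]
gripper_width: 26.1
```

```bash
python3 - <<'E'
from h import *
s=read_state(); print(s["position"],s["ee_rot"],s["contact_force"],s["wrist_torque"],s["gripper_width"])
im=get_image("scene"); t=get_image("top")
x,y=map(int,proj(im,(540,185,140)));print(x,y)
a=cv2.resize(im["color"][y-60:y+60,x-80:x+80],None,fx=5,fy=5,interpolation=cv2.INTER_CUBIC)[:, :400*2]
cv2.imwrite("pics/s3.png",a)
x,y=map(int,proj(t,(540,185,140)));print(x,y)
cv2.imwrite("pics/t3.png",cv2.resize(t["color"][y-60:y+60,x-60:x+60],None,fx=5,fy=5,interpolation=cv2.INTER_CUBIC))
E
```

```text
[443.57706348 194.69954426 387.96037513] [ 9.98612308e-01 -5.26578095e-02 -7.75210528e-04 -1.07964066e-04] [ 0.23866347 -0.3580961  -2.38779892] [ 0.00531539 -0.03717238 -0.03700221] 26.125124578040424
388 211
248 213
```

View pics/t3.png

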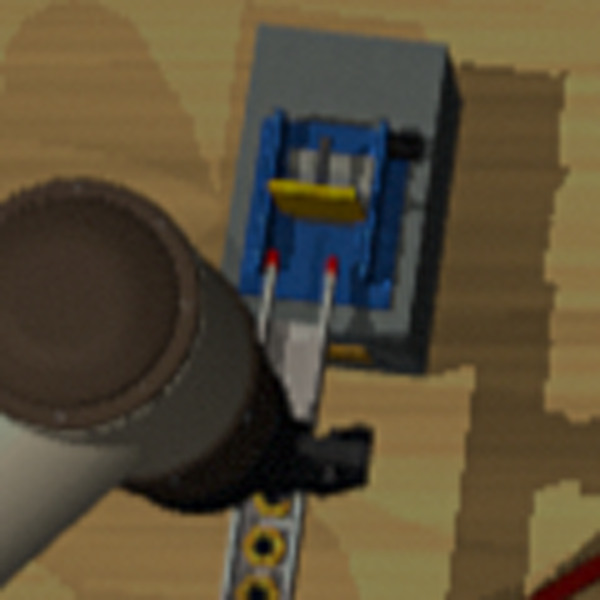

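```bash
python3 - <<'E'
from h import *
im=get_image("top")
h=np.array([614.5,177]); a=np.radians(-6); R=np.array([[np.cos(a),np.sin(a)],[-np.sin(a),np.cos(a)]])
def f(n,u,v,z):
    p=ray(im,188+u/5,153+v/5,z); print(n,p.round(1),(R@(p[:2]-h)).round(1))
f("tipL",272,257,164);f("tipR",332,265,164)
f("cheekL far",274,112,128);f("cheekL near",250,292,128);f("cheekR far",382,122,128);f("cheekR near",367,285,128)
f("yelL",270,182,152);f("yelR",357,190,152);f("top far L",258,27,100);f("top far R",447,45,100)
f("rear wallL mid",250,510,170);f("rear wallR",300,510,170)
E
```

```text
tipL [556.6 195.8 164. ] [-59.6  12.7]
tipR [552.7 166.4 164. ] [-60.4 -17. ]
cheekL far [641.3 203.3 128. ] [23.9 29. ]
cheekL near [547.4 212.3 128. ] [-70.4  28.1]
cheekR far [636.2 148.2 128. ] [ 24.6 -26.3]
cheekR near [551.2 153.7 128. ] [-60.5 -29.8]
yelL [597.8 200.1 152. ] [-19.1  21.2]
yelR [593.8 156.8 152. ] [-18.5 -22.2]
top far L [696.3 217.9 100. ] [77.  49.3]
top far R [686.7 118.7 100. ] [ 77.9 -50.4]
rear wallL mid [431.1 201.3 170. ] [-184.9    5. ]
rear wallR [431.2 177.4 170. ] [-182.3  -18.7]
```

View pics/s3.png

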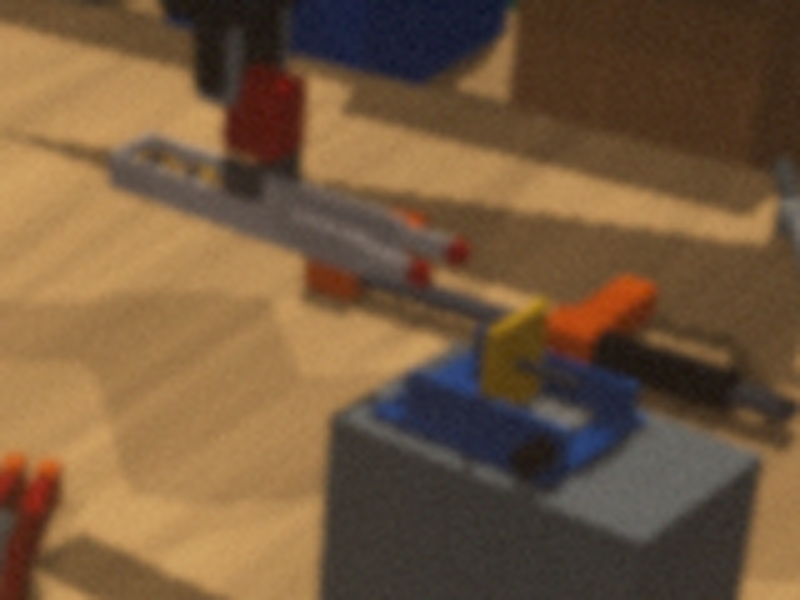

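```bash
python3 - <<'E'
from h import *
im=get_image("scene")
px=np.array([[458,250],[418,269],[113,160],[152,137]])/5+[308,151]
p,r=fitchute(im,px,np.array([451,194,154,-.105,0])); print(p.round(3),np.degrees(p[3:]),r.round(1))
E
```

```text
[ 4.51349e+02  1.98105e+02  1.51897e+02 -1.11000e-01 -3.50000e-02] [-6.34960079 -1.97955334] [-0.  -0.2  0.1  0.2 -0.5 -0.4  0.4  0.4]
```

apply_moves(fingers=[0.8,0.8,0.8,0.8,0.8,0.8,0.8,0.8,0.8], dp=[[0,0.2,-0.5],[0,0.2,-1.3],[0,0.2,-2.1],[0,0.2,-2.9],[0,0.2,-3.5],[0,0.2,-4],[0,0.2,-4.3],[0,0.2,-4.5],[0,0.2,-4.5]], yaw=[0,0,0,0,0,0,0,0,0])

```text
clock: 7.3
position: [443.8, 196.9, 343.0]
ee_rot: [0.999, -0.053, -0.001, 0.0]
contact_force: [0.5, -0.4, -1.9]
gripper_width: 26.2
```

apply_moves(fingers=[0.8,0.8,0.8,0.8,0.8], dp=[[0.5,-0.05,0],[1,-0.1,0],[1.5,-0.15,0],[2,-0.2,0],[2,-0.2,0]], yaw=[0,0,0,0,0])

```text
clock: 7.8
position: [464.5, 194.9, 343.0]
ee_rot: [0.999, -0.053, -0.001, 0.0]
contact_force: [0.3, 0.4, -1.6]
gripper_width: 25.8
```

apply_moves(fingers=[0.8,0.8,0.8,0.8,0.8,0.8], dp=[[0.2,0,0],[0.4,0,0],[0.6,-0.05,0],[0.8,-0.1,0],[1.0,-0.1,0],[1.0,-0.1,0]], yaw=[0,0,0,0,0,0])

```text
clock: 8.4
position: [474.7, 193.9, 343.0]
ee_rot: [0.999, -0.053, -0.001, 0.0]
contact_force: [0.3, 0.7, -1.6]
gripper_width: 25.9
```

apply_moves(fingers=[0.8,0.8,0.8,0.8], dp=[[0.2,0,0],[0.4,-0.05,0],[0.6,-0.05,0],[0.6,-0.05,0]], yaw=[0,0,0,0])

```text
clock: 8.8
position: [480.7, 193.3, 342.9]
ee_rot: [0.999, -0.053, -0.001, 0.0]
contact_force: [-3.5, 0.3, -0.7]
gripper_width: 26.1
```

apply_moves(fingers=[0.8,0.8,0.8,0.8], dp=[[0.2,0,0],[0.4,-0.05,0],[0.6,-0.05,0],[0.6,-0.05,0]], yaw=[0,0,0,0])

```text
clock: 9.2
position: [486.9, 192.8, 342.8]
ee_rot: [0.999, -0.053, -0.001, 0.0]
contact_force: [-3.1, 0.7, -0.3]
gripper_width: 26.1
```

apply_moves(fingers=[0.8,0.8,0.8,0.8,0.8,0.8], dp=[[0.2,0,0],[0.4,-0.05,0],[0.6,-0.05,0],[0.8,-0.1,0],[1.0,-0.1,0],[1.0,-0.1,0]], yaw=[0,0,0,0,0,0])

```text
clock: 9.8
position: [497.0, 191.7, 342.7]
ee_rot: [0.999, -0.053, -0.001, 0.0]
contact_force: [-4.9, 0.9, 0.1]
gripper_width: 25.8
```

apply_moves(fingers=[0.8,0.8,0.8,0.8], dp=[[0.1,0,0],[0.2,0,0],[0.3,0,0],[0.3,0,0]], yaw=[0,0,0,0])

```text
clock: 10.2
position: [500.0, 191.6, 342.6]
ee_rot: [0.999, -0.053, -0.002, 0.001]
contact_force: [-4.9, 0.7, 1.0]
gripper_width: 26.2
```

```bash
python3 - <<'E'
from h import *
s=read_state(); print(s["position"],s["contact_force"],s["wrist_torque"],s["gripper_width"])
im=get_image("scene")
print([read_state()["contact_force"].round(1).tolist()])
cv2.imwrite("pics/s4.png",cv2.resize(im["color"][151:271,318:478],None,fx=5,fy=5,interpolation=cv2.INTER_CUBIC))
E
```

```text
[499.97470718 191.64416531 342.64200125] [-4.89336094  0.66181124  0.98944682] [ 0.1136022   1.46512492 -0.02182834] 26.23364654833764
[[-5.2, 0.3, -0.0]]
```

View pics/s4.png

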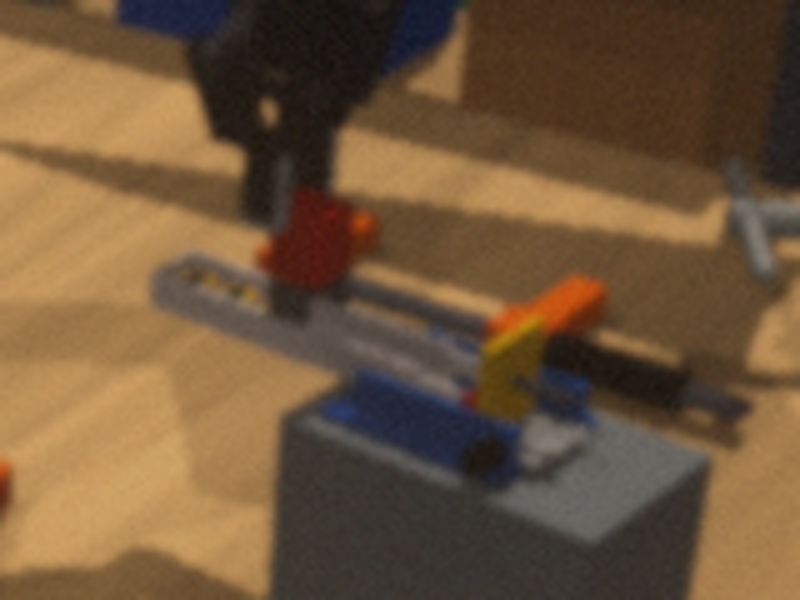

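apply_moves(fingers=[0.8,0.8,0.8,0.8,0.8], dp=[[0.1,0,0],[0.2,0,0],[0.3,0,0],[0.4,-0.05,0],[0.4,-0.05,0]], yaw=[0,0,0,0,0])

```text
clock: 10.75
position: [503.8, 191.1, 342.6]
ee_rot: [0.999, -0.053, -0.002, 0.001]
contact_force: [-4.9, 0.7, 0.8]
gripper_width: 25.9
```

apply_moves(fingers=[0.8,0.8,0.8], dp=[[0.1,0,0],[0.2,0,0],[0.2,0,0]], yaw=[0,0,0])

```text
clock: 11.05
position: [505.7, 191.1, 342.6]
ee_rot: [0.999, -0.054, -0.002, 0.001]
contact_force: [-6.3, 0.5, 1.4]
gripper_width: 26.0
```

apply_moves(fingers=[0.8,0.8], dp=[[0.1,0,0],[0.1,0,0]], yaw=[0,0])

```text
clock: 11.25
position: [506.4, 191.0, 342.5]
ee_rot: [0.999, -0.054, -0.003, 0.001]
contact_force: [-5.6, 1.3, 0.4]
gripper_width: 26.0
```

apply_moves(fingers=[0.8,0.8], dp=[[0.1,0,0],[0.1,0,0]], yaw=[0,0])

```text
clock: 11.45
position: [507.1, 191.0, 342.5]
ee_rot: [0.999, -0.054, -0.003, 0.001]
contact_force: [-7.1, 0.7, 1.4]
gripper_width: 25.9
```

apply_moves(fingers=[0.8,0.8], dp=[[0.1,0,0],[0.1,0,0]], yaw=[0,0])

```text
clock: 11.65
position: [507.4, 191.0, 342.4]
ee_rot: [0.999, -0.054, -0.004, 0.001]
contact_force: [-7.0, 1.8, 2.7]
gripper_width: 25.8
```

apply_moves(fingers=[0.8,0.8,0.8,0.8], dp=[[0.17,0,0.2],[0.3,0,0.45],[0.45,-0.05,0.7],[0.45,-0.05,0.7]], yaw=[0,0,0,0])

```text
clock: 12.05
position: [511.3, 190.5, 349.1]
ee_rot: [0.999, -0.054, -0.006, 0.002]
contact_force: [-7.0, 1.9, 0.1]
gripper_width: 25.6
```

```bash
python3 - <<'E'
from h import *
for i in range(3):
    s=read_state(); print(s["position"].round(1),s["contact_force"].round(1),s["wrist_torque"].round(2))
    im=get_image("scene")
cv2.imwrite("pics/s5.png",cv2.resize(im["color"][151:271,318:478],None,fx=5,fy=5,interpolation=cv2.INTER_CUBIC))
E
```

```text
[511.3 190.5 349.1] [-7.   1.9  0.1] [0.57 2.28 0.04]
[511.2 190.5 348.9] [-7.4  1.8  1.3] [0.51 2.22 0.06]
[511.2 190.5 348.8] [-7.   1.6  0.4] [0.62 2.25 0.  ]
```

View pics/s5.png

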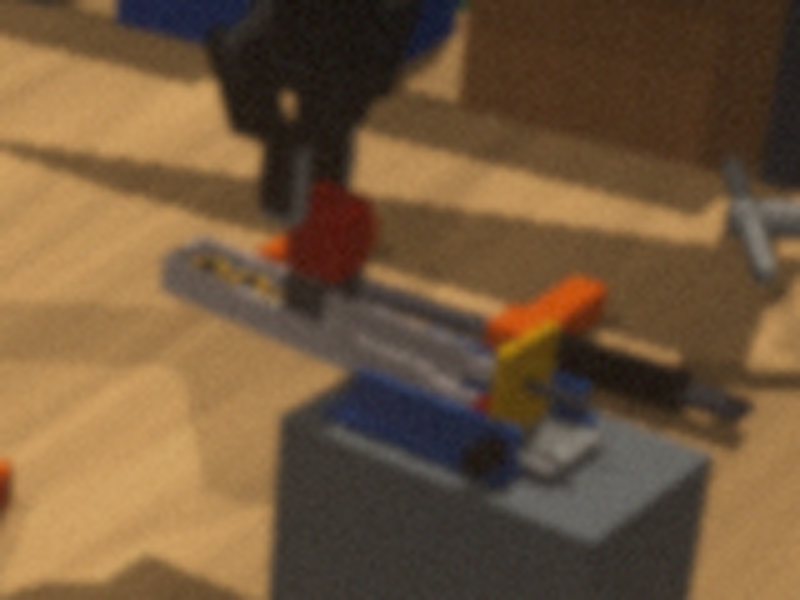

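apply_moves(fingers=[0.8,0.8,0.8,0.8], dp=[[0.2,0,0.25],[0.38,0,0.5],[0.54,-0.05,0.75],[0.54,-0.05,0.75]], yaw=[0,0,0,0])

```text
clock: 12.6
position: [515.9, 190.1, 355.5]
ee_rot: [0.999, -0.054, -0.007, 0.002]
contact_force: [-5.3, 2.5, -1.2]
gripper_width: 25.8
```

apply_moves(fingers=[0.8,0.8,0.8,0.8], dp=[[0.23,0,0.22],[0.42,0,0.44],[0.6,-0.05,0.68],[0.6,-0.05,0.68]], yaw=[0,0,0,0])

```text
clock: 13.0
position: [521.4, 189.9, 361.6]
ee_rot: [0.999, -0.053, -0.008, 0.002]
contact_force: [-5.5, 2.5, -2.1]
gripper_width: 26.3
```

apply_moves(fingers=[0.8,0.8,0.8], dp=[[0.12,0,0],[0.2,0,0],[0.2,0,0]], yaw=[0,0,0])

```text
clock: 13.3
position: [522.0, 190.0, 360.8]
ee_rot: [0.999, -0.053, -0.011, 0.002]
contact_force: [-9.3, 4.1, 1.7]
gripper_width: 25.9
```

```bash
python3 - <<'E'
from h import *
for i in range(2):
    s=read_state(); print(s["position"].round(1),s["contact_force"].round(1),s["wrist_torque"].round(2))
    im=get_image("top")
hsv=cv2.cvtColor(im["color"],cv2.COLOR_BGR2HSV)
m=cv2.inRange(hsv,(20,130,80),(32,255,255))[165:195,235:275]; print(m.sum()/255,np.argwhere(m).mean(0)[::-1]+[235,165],np.argwhere(m).min(0)[0]+165)
a=cv2.resize(im["color"][150:250,210:300],None,fx=5,fy=5,interpolation=cv2.INTER_CUBIC);
im=get_image("scene");b=cv2.resize(im["color"][161:261,328:398],None,fx=5,fy=5,interpolation=cv2.INTER_CUBIC)
cv2.imwrite("pics/c6.png",np.hstack([a,b]))
E
```

```text
[522.  190.  360.8] [-9.3  4.1  1.7] [0.89 3.16 0.12]
[522.  190.  360.9] [-10.2   3.    1.6] [0.89 3.13 0.11]
42.0 [252.19047619 178.9047619 ] 177
```

View pics/c6.png

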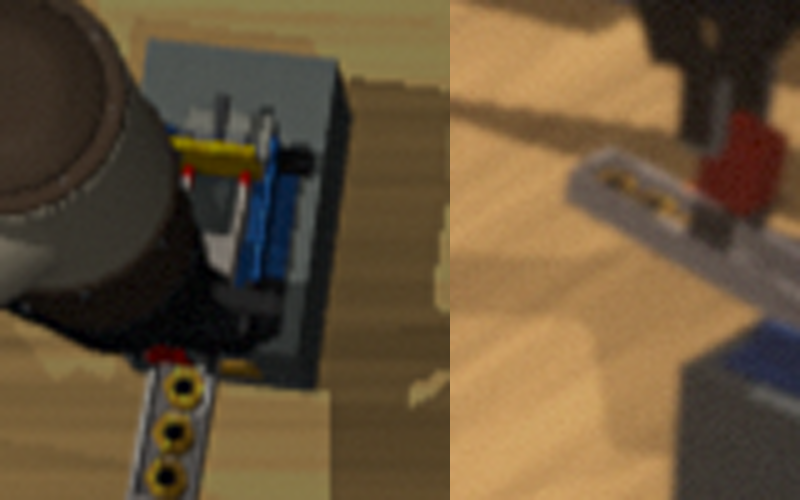

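apply_moves(fingers=[0.8,0.8,0.8,0.8], dp=[[0.25,0,0.25],[0.46,0,0.48],[0.67,-0.05,0.7],[0.67,-0.05,0.7]], yaw=[0,0,0,0])

```text
clock: 13.85
position: [528.1, 189.7, 367.1]
ee_rot: [0.999, -0.053, -0.013, 0.002]
contact_force: [-5.2, 2.1, -0.7]
gripper_width: 26.1
```

apply_moves(fingers=[0.8,0.8,0.8,0.8], dp=[[0.27,0,0.2],[0.5,0,0.4],[0.72,-0.05,0.6],[0.72,-0.05,0.6]], yaw=[0,0,0,0])

```text
clock: 14.25
position: [534.5, 189.3, 372.3]
ee_rot: [0.998, -0.053, -0.015, 0.003]
contact_force: [-6.3, 1.9, 0.1]
gripper_width: 26.0
```

```bash
python3 - <<'E'
from h import *
for i in range(2):
    s=read_state(); print(s["position"].round(1),s["contact_force"].round(1),s["wrist_torque"].round(2))
    im=get_image("top")
hsv=cv2.cvtColor(im["color"],cv2.COLOR_BGR2HSV)
m=cv2.inRange(hsv,(18,110,60),(32,255,255)).astype(np.uint8)[150:260,225:285]
n,l,st,ce=cv2.connectedComponentsWithStats(m); print([(st[i,4],(ce[i]+[225,150]).round(1).tolist()) for i in range(1,n) if st[i,4]>5])
a=cv2.resize(im["color"][150:250,210:300],None,fx=5,fy=5,interpolation=cv2.INTER_CUBIC);
im=get_image("scene");b=cv2.resize(im["color"][161:261,328:398],None,fx=5,fy=5,interpolation=cv2.INTER_CUBIC)
cv2.imwrite("pics/c7.png",np.hstack([a,b]))
E
```

```text
[534.5 189.3 372.3] [-6.3  1.9  0.1] [0.7  2.45 0.13]
[534.5 189.3 372.2] [-7.5  2.5  0.2] [0.69 2.48 0.07]
[(np.int32(2666), [260.9, 218.9]), (np.int32(83), [253.4, 180.5]), (np.int32(125), [243.3, 233.0]), (np.int32(18), [256.8, 222.7])]
```

apply_moves(fingers=[0.8,0.8,0.8,0.8], dp=[[0.29,0,0.2],[0.54,0,0.38],[0.8,-0.05,0.57],[0.8,-0.05,0.57]], yaw=[0,0,0,0])

```text
clock: 14.8
position: [541.4, 188.8, 377.1]
ee_rot: [0.998, -0.053, -0.017, 0.003]
contact_force: [-8.4, 2.0, -0.6]
gripper_width: 26.1
```

apply_moves(fingers=[0.8,0.8,0.8,0.8,0.8,0.8], dp=[[0.15,0,0.1],[0.2,0,0.1],[0.2,0,0.1],[0.2,0,0.1],[0.2,0,0.1],[0.2,0,0.1]], yaw=[0,0,0,0,0,0])

```text
clock: 15.4
position: [542.2, 189.0, 377.2]
ee_rot: [0.998, -0.053, -0.019, 0.004]
contact_force: [-8.2, 2.5, 0.6]
gripper_width: 25.9
```

```bash
python3 - <<'E'
from h import *
for i in range(2):
    s=read_state(); print(s["position"].round(1),s["contact_force"].round(1),s["wrist_torque"].round(2))
    im=get_image("top")
a=cv2.resize(im["color"][150:250,210:300],None,fx=5,fy=5,interpolation=cv2.INTER_CUBIC);
im=get_image("scene");b=cv2.resize(im["color"][151:251,328:398],None,fx=5,fy=5,interpolation=cv2.INTER_CUBIC)
cv2.imwrite("pics/c8.png",np.hstack([a,b]))
E
```

```text
[542.2 189.  377.2] [-8.2  2.5  0.6] [0.68 2.67 0.07]
[542.2 189.  377.3] [-8.5  2.3  0.3] [0.69 2.6  0.1 ]
```

View pics/c8.png

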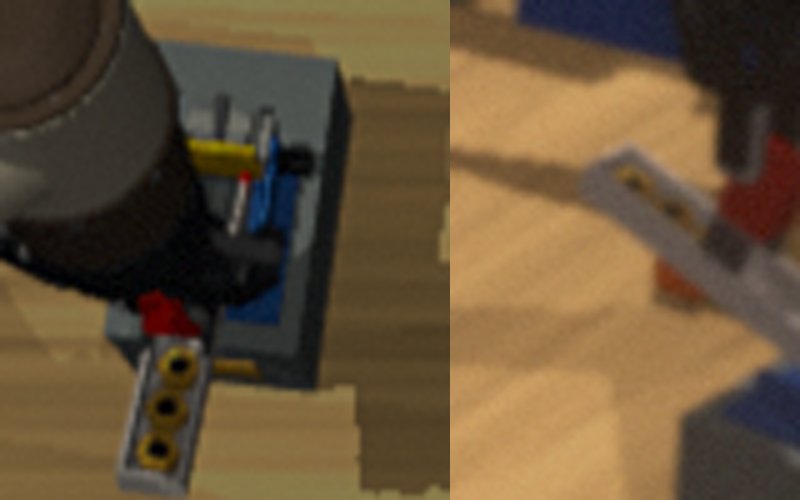

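```bash
python3 - <<'E'
from h import *
from scipy.spatial.transform import Rotation as Ro
im=get_image("scene"); t=get_image("top")
pxs=np.array([[328+(585-450)/5,151+178/5],[328+(632-450)/5,151+145/5]])
pxt=np.array([[210+187/5,150+492/5],[210+118/5,150+478/5]])
def model(p):
    R=Ro.from_euler("ZY",[np.radians(-6),p[0]]); T=np.array([p[1],p[2],110])
    o=T-R.apply([104,0,10]); return R,o
def f(p):
    R,o=model(p); c=R.apply(KP[2:])+o
    return np.r_[(np.array([proj(im,q) for q in c])-pxs).ravel(),(np.array([proj(t,q) for q in c])-pxt).ravel(),(p[1]-612)*.1,(p[2]-180)*.1]
r=least_squares(f,[.4,612,180]); R,o=model(r.x); print(np.degrees(r.x[0]),r.x,r.fun.round(1))
# nuts from top: solve chute x where top-of-nut pixel lies
for u,v in[(180,365),(167,408),(157,450)]:
    q=least_squares(lambda a:proj(t,R.apply([a[0],a[1],13])+o)-[210+u/5,150+v/5],[-40,0]).x; print(q.round(1))
print("TCP grasp in chute",R.inv().apply(np.array([542.2,189,377.2-170])-o).round(1), read_state()["ee_rot"])
# original nuts
t0=cv2.imread("pics/top0.png")
R0=Ro.from_euler("Z",np.radians(-5.3)); o0=np.array([597,-186.5,3])
for u,v in[(603,315),(597,355),(596,398)]:
    q=least_squares(lambda a:proj(t,R0.apply([a[0],a[1],13])+o0)-[270+u/5,145+v/5],[-40,0]).x; print("orig",q.round(1))
E
```

```text
21.279950406002946 [3.71405199e-01 6.13885040e+02 1.78544996e+02] [-0.8 -1.  -1.6  1.5 -0.9 -1.7 -0.5 -0.3  0.2 -0.1]
[-6.2 -1.8]
[-31.4  -0.1]
[-55.4   0.3]
TCP grasp in chute [ 1.3  2.9 74.3] [ 0.99840949 -0.05278548 -0.01945541  0.00369763]
orig [-12.2  -1. ]
orig [-35.    0.7]
orig [-58.9  -0.5]
```

apply_moves(fingers=[0.8,0.8,0.8,0.8], dp=[[0.29,0,0.22],[0.54,0,0.42],[0.76,-0.05,0.62],[0.76,-0.05,0.62]], yaw=[0,0,0,0])

```text
clock: 16.05
position: [549.4, 188.5, 382.7]
ee_rot: [0.998, -0.053, -0.021, 0.004]
contact_force: [-5.6, 0.3, 0.1]
gripper_width: 25.7
```

apply_moves(fingers=[0.8,0.8,0.8,0.8,0.8], dp=[[0.29,0,0.2],[0.54,0,0.38],[0.76,-0.05,0.57],[0.76,-0.05,0.57],[0.76,-0.05,0.57]], yaw=[0,0,0,0,0])

```text
clock: 16.55
position: [556.3, 188.2, 387.1]
ee_rot: [0.998, -0.053, -0.023, 0.004]
contact_force: [-6.6, 1.2, -1.7]
gripper_width: 26.0
```

```bash
cat > nuts.py <<'E'
from h import *
from scipy.spatial.transform import Rotation as Ro
def prof(th,tip=(613.9,178.5,110)):
    R=Ro.from_euler("ZY",[np.radians(-6),np.radians(th)]); o=np.array(tip)-R.apply([104,0,10])
    for n in("scene","top"):
        im=get_image(n); c=[[-75,-10],[-75,10],[0,10],[0,-10]]
        src=np.float32([proj(im,R.apply([a,b,8])+o) for a,b in c]); dst=np.float32([[0,0],[0,20],[75,20],[75,0]])
        w=cv2.warpPerspective(im["color"],cv2.getPerspectiveTransform(src,dst),(75,20))
        print(n,cv2.cvtColor(w,cv2.COLOR_BGR2HSV)[4:16,:,1].mean(0).reshape(-1,5).mean(1).round().astype(int).tolist())
    s=read_state(); print(s["position"].round(1),s["contact_force"].round(1))
E
python3 -c "
from nuts import *
prof(27);prof(30)"
```

```text
scene [57, 53, 55, 55, 53, 53, 55, 57, 54, 56, 62, 65, 62, 60, 57]
top [37, 30, 31, 30, 30, 29, 30, 30, 29, 29, 27, 54, 180, 217, 205]
[556.2 188.2 387.1] [-5.8  1.9 -0.9]
scene [53, 52, 51, 52, 50, 53, 49, 53, 55, 52, 51, 53, 55, 55, 52]
top [30, 30, 30, 29, 30, 30, 29, 29, 30, 28, 29, 29, 30, 30, 28]
[556.2 188.2 387.2] [-6.6  1.1 -1.1]
```

apply_moves(fingers=[0.8,0.8,0.8,0.8,0.8,0.8,0.8], dp=[[0.22,0,0.1],[0.35,0,0.2],[0.35,0,0.2],[0.35,0.1,0.2],[0.35,-0.1,0.2],[0.35,0,0.2],[0.35,0,0.2]], yaw=[0,0,0,0,0,0,0])

```text
clock: 17.45
position: [559.1, 188.3, 388.5]
ee_rot: [0.998, -0.053, -0.025, 0.005]
contact_force: [-6.1, 1.2, -0.0]
gripper_width: 25.6
```

```bash
python3 - <<'E'
from nuts import *
s=read_state(); print(s["position"].round(1),s["contact_force"].round(1))
R=Ro.from_euler("ZY",np.radians([-6,31])); o=np.array([613.9,178.5,110])-R.apply([104,0,10])
for n in("scene","top"):
    im=get_image(n); hsv=cv2.cvtColor(im["color"],cv2.COLOR_BGR2HSV)
    for z in(3,12):
      print(n,z,[(x,)+tuple(int(k) for k in hsv[tuple(np.round(proj(im,R.apply([x,0,z])+o)).astype(int)[::-1])]) for x in range(25,106,8)])
ims=get_image("scene")["color"][171:271,338:458]; imt=get_image("top")["color"][150:250,210:300]
cv2.imwrite("pics/c9.png",np.hstack([cv2.resize(ims,None,fx=3.8,fy=3.8,interpolation=cv2.INTER_CUBIC),cv2.resize(imt,None,fx=3.8,fy=3.8,interpolation=cv2.INTER_CUBIC)])[:,:800])
E
```

```text
[559.1 188.3 388.5] [-6.1  1.2 -0. ]
scene 3 [(25, 6, 50, 97), (33, 10, 41, 93), (41, 9, 51, 95), (49, 14, 54, 95), (57, 9, 44, 92), (65, 9, 47, 93), (73, 170, 22, 70), (81, 129, 44, 76), (89, 126, 61, 79), (97, 118, 103, 74), (105, 120, 88, 55)]
scene 12 [(25, 13, 49, 99), (33, 12, 39, 98), (41, 12, 51, 100), (49, 10, 46, 121), (57, 11, 51, 106), (65, 8, 46, 99), (73, 7, 42, 109), (81, 8, 38, 100), (89, 6, 66, 100), (97, 6, 188, 95), (105, 13, 101, 76)]
top 3 [(25, 3, 184, 61), (33, 0, 255, 60), (41, 4, 79, 45), (49, 60, 17, 45), (57, 20, 51, 15), (65, 105, 93, 11), (73, 90, 36, 14), (81, 60, 18, 14), (89, 45, 57, 9), (97, 0, 26, 10), (105, 30, 11, 24)]
top 12 [(25, 0, 243, 66), (33, 2, 173, 56), (41, 60, 19, 40), (49, 0, 64, 12), (57, 90, 93, 11), (65, 0, 23, 11), (73, 105, 93, 11), (81, 130, 96, 8), (89, 135, 102, 10), (97, 120, 15, 34), (105, 10, 29, 26)]
```

apply_moves(fingers=[0.8,0.8,0.8,0.8,0.8,0.8,0.8,0.8], dp=[[0.29,0,0.18],[0.54,0,0.35],[0.7,0.1,0.5],[0.7,-0.1,0.5],[0.7,0.1,0.5],[0.7,-0.1,0.5],[0.7,0,0.5],[0.7,0,0.5]], yaw=[0,0,0,0,0,0,0,0])

```text
clock: 18.45
position: [565.5, 188.5, 392.6]
ee_rot: [0.998, -0.052, -0.026, 0.005]
contact_force: [-5.5, 2.4, -1.5]
gripper_width: 26.0
```

```bash
python3 - <<'E'
from nuts import *
s=read_state(); print(s["position"].round(1),s["contact_force"].round(1))
ims=get_image("scene")["color"][181:271,338:458]; imt=get_image("top")["color"][155:245,225:285]
k=dict(fx=4.4,fy=4.4,interpolation=cv2.INTER_CUBIC)
v=np.hstack([cv2.resize(ims,None,**k),cv2.resize(imt,None,**k)]); v=np.clip(v.astype(float)*1.7,0,255); print(v.shape)
cv2.imwrite("pics/c10.png",v.astype(np.uint8))
E
```

```text
[565.5 188.5 392.6] [-5.5  2.4 -1.5]
(396, 792, 3)
```

View pics/c10.png

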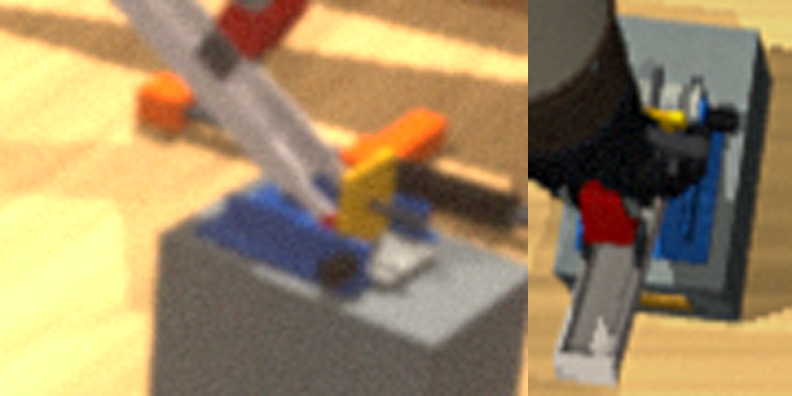

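apply_moves(fingers=[0.8,0.8,0.8,0.8,0.8,0.8,0.8,0.8,0.8,0.8], dp=[[-0.5,0.05,0],[-1,0.1,0.1],[-1.6,0.2,0.2],[-2.2,0.2,0.3],[-2.8,0.3,0.4],[-3.4,0.35,0.8],[-4.2,0.4,1.6],[-5.2,0.5,2.8],[-6.4,0.6,4],[-7.6,0.7,5.5]], yaw=[0,0,0,0,0,0,0,0,0,0])

```text
clock: 19.55
position: [488.5, 195.5, 449.2]
ee_rot: [0.998, -0.052, -0.026, 0.004]
contact_force: [0.1, 1.2, -1.9]
gripper_width: 25.8
```

```bash
python3 - <<'E'
from h import *
s=read_state(); print(s["position"].round(1),s["contact_force"].round(1),s["ee_rot"].round(3))
im=get_image("scene"); hsv=cv2.cvtColor(im["color"],cv2.COLOR_BGR2HSV)
a=np.radians(-6);h=np.array([614.5,177]);c,sn=np.cos(a),np.sin(a)
for y in(-15,0,15): print(y,[(x,)+tuple(int(k) for k in hsv[tuple(np.round(proj(im,(h[0]+c*x-sn*y,h[1]+sn*x+c*y,106))).astype(int)[::-1])]) for x in range(-60,-18,8)])
m=cv2.inRange(hsv,(20,130,60),(32,255,255))[190:260,340:460]; n,l,st,ce=cv2.connectedComponentsWithStats(m); print([(st[i,4],(ce[i]+[340,190]).round(1).tolist()) for i in range(1,n) if st[i,4]>4])
E
```

```text
[488.5 195.5 449.2] [ 0.1  1.2 -1.9] [ 0.998 -0.052 -0.026  0.004]
-15 [(-60, 112, 109, 75), (-52, 122, 75, 58), (-44, 122, 76, 57), (-36, 119, 89, 60), (-28, 117, 96, 61), (-20, 120, 85, 57)]
0 [(-60, 114, 99, 75), (-52, 114, 116, 79), (-44, 116, 94, 65), (-36, 115, 98, 65), (-28, 113, 95, 62), (-20, 115, 104, 64)]
15 [(-60, 112, 130, 106), (-52, 112, 154, 104), (-44, 124, 54, 71), (-36, 21, 196, 86), (-28, 17, 126, 85), (-20, 17, 108, 73)]
[(np.int32(41), [411.2, 215.7]), (np.int32(8), [407.5, 221.8]), (np.int32(15), [408.1, 225.9])]
```

apply_moves(fingers=[0.8,0.8,0.8,0.8,0.8,0.8,0.8,0.8,0.8,0.8], dp=[[0,-1,0.5],[0,-4,0.5],[0.5,-8,0.5],[1.5,-12,0.5],[3,-16,0],[4.5,-20,-1],[6,-24,-3],[7.5,-28,-5],[9,-32,-7],[10,-35,-9]], yaw=[0.5,0.5,0.5,0.5,0.5,0.5,0.5,0.5,0.5,0.5])

```text
clock: 20.6
position: [587.9, -157.5, 362.1]
ee_rot: [0.999, -0.048, -0.023, 0.004]
contact_force: [0.2, 0.7, -2.0]
gripper_width: 25.5
```

apply_moves(fingers=[0.8,0.8,0.8,0.8,0.8], dp=[[0.5,-2,-1],[0.9,-3,-2.5],[0.9,-3,-4.5],[0.9,-3,-6],[0.9,-3,-6]], yaw=[0,0,0,0,0])

```text
clock: 21.1
position: [596.0, -187.3, 299.6]
ee_rot: [0.998, -0.048, -0.026, 0.003]
contact_force: [-0.4, 0.9, -0.9]
gripper_width: 26.4
```

apply_moves(fingers=[0.8,0.8,0.8,0.8,0.8,0.8], dp=[[0,0.1,-0.6],[0,0.2,-1.2],[0,0.2,-1.8],[0,0.2,-2.4],[0,0.2,-3.0],[0,0.2,-3.0]], yaw=[0,0,0,0,0,0])

```text
clock: 21.7
position: [595.0, -186.0, 274.6]
ee_rot: [0.998, -0.047, -0.027, 0.005]
contact_force: [-10.9, 1.1, 21.3]
gripper_width: 26.0
```

apply_moves(fingers=[0.8,0.8,0.8,0.8,0.8,0.8], dp=[[0,0,-0.4],[0,0,-0.8],[0,0,-1.2],[0,0,-1.6],[0,0,-2.0],[0,0,-2.0]], yaw=[0,0,0,0,0,0])

```text
clock: 22.3
position: [592.4, -186.6, 260.6]
ee_rot: [0.998, -0.047, -0.03, 0.006]
contact_force: [-15.5, 2.3, 27.4]
gripper_width: 25.7
```

apply_moves(fingers=[0.8,0.8,0.8,0.8,0.8,0.8], dp=[[-0.5,0,0],[-0.9,0,-0.3],[-1.2,0,-0.7],[-1.5,0,-1.1],[-1.8,0.1,-1.5],[-1.8,0.1,-1.5]], yaw=[0,0,0,0,0,0])

```text
clock: 22.9
position: [573.1, -185.7, 247.3]
ee_rot: [0.998, -0.046, -0.032, 0.007]
contact_force: [-8.7, 1.1, 15.1]
gripper_width: 26.1
```

```bash
cat > place.py <<'E'
from h import *
from scipy.spatial.transform import Rotation as Ro
s=read_state(); print(s["position"].round(1),s["contact_force"].round(1),s["ee_rot"].round(3))
for n in("scene","top"):
    im=get_image(n); hsv=cv2.cvtColor(im["color"],cv2.COLOR_BGR2HSV)
    c=proj(im,(690,-195,13)).astype(int); y0,x0=c[1]-25,c[0]-35
    m=(cv2.inRange(hsv,(0,130,50),(8,255,255))|cv2.inRange(hsv,(172,130,50),(180,255,255)))[y0:c[1]+25,x0:c[0]+35]
    k,l,st,ce=cv2.connectedComponentsWithStats(m)
    for i in range(1,k):
        if st[i,4]>2: u=ce[i]+[x0,y0]; print(n,st[i,4],u.round(1),"at z13",ray(im,*u,13).round(1))
E
python3 place.py
```

```text
[ 573.1 -185.7  247.3] [-8.7  1.1 15.1] [ 0.998 -0.046 -0.032  0.007]
scene 12 [334.9 368.8] at z13 [ 650.4 -184.2   13. ]
scene 17 [324.2 377.9] at z13 [ 647.9 -213.    13. ]
```

apply_moves(fingers=[0.8,0.8,0.8,0.8,0.8,0.8,0.8,0.8], dp=[[0,0,1],[0.5,0,1.5],[2,0,1.5],[4,-0.1,1.5],[5,-0.2,1.5],[5.5,-0.3,1.5],[5.5,-0.3,1.2],[5.5,-0.3,1]], yaw=[0,0,0,0,0,0,0,0])

```text
clock: 23.8
position: [627.8, -188.7, 256.7]
ee_rot: [0.998, -0.046, -0.033, 0.006]
contact_force: [0.1, 0.1, -1.5]
gripper_width: 25.7
```

```bash
python3 place.py; python3 - <<'E'
from h import *
im=get_image("scene"); x,y=proj(im,(630,-190,40)).astype(int); print(x,y)
cv2.imwrite("pics/p1.png",cv2.resize(im["color"][y-70:y+60,x-90:x+90],None,fx=4,fy=4))
E
```

```text
[ 627.8 -188.7  256.7] [ 0.1  0.1 -1.5] [ 0.998 -0.046 -0.033  0.006]
scene 12 [359.1 380.4] at z13 [ 699.3 -182.6   13. ]
scene 20 [349. 390.] at z13 [ 697.3 -211.    13. ]
top 90 [396.4 191.2] at z13 [ 633.2 -203.8   13. ]
323 354
```

```bash
cat > fit2.py <<'E'
from h import *
def blobs(n,ctr,r,mn):
    im=get_image(n); hsv=cv2.cvtColor(im["color"],cv2.COLOR_BGR2HSV); c=proj(im,ctr).astype(int); x0,y0=c-r
    m=(cv2.inRange(hsv,(0,130,50),(8,255,255))|cv2.inRange(hsv,(172,130,50),(180,255,255)))[y0:y0+2*r,x0:x0+2*r]
    k,l,st,ce=cv2.connectedComponentsWithStats(m); o=[(st[i,4],ce[i]+[x0,y0]) for i in range(1,k) if st[i,4]>mn]
    return im,sorted(o,key=lambda t:-t[0])
def fit(cx):
    im,b=blobs("scene",(cx+90,-196,13),38,5); 
    tips=sorted([p for a,p in b if a<60],key=lambda p:-p[0])[:2]
    im2,h=blobs("scene",(cx,-187,60),45,60); H=h[0][1]
    t,ht=blobs("top",(cx,-187,60),25,30); HT=ht[0][1]
    print([x.round(1) for x in tips],h[0][0],H.round(1),ht[0][0],HT.round(1))
    P=np.array([[104,15,10],[104,-15,10],[9,0,58]])
    def f(p):
        c=chute(p,P); ct=chute(p,np.array([[5,0,66.]]))[0]
        return np.r_[proj(im,c[0])-tips[0],proj(im,c[1])-tips[1],(proj(im,c[2])-H),(proj(t,ct)-HT),(p[3]+.094)*50]
    r=least_squares(f,[cx,-187,20,-.094,.15]); print(r.x.round(2),"pitch",np.degrees(r.x[4]).round(1),"rear z",chute(r.x,np.array([[-75.,0,0],[104,0,4]])).round(1).tolist(),r.fun.round(1))
E
python3 -c "
from fit2 import *
fit(600)"
```

```text
[array([359.2, 380.2]), array([348.9, 389.6])] 253 [317.7 334. ] 129 [396.  192.8]
[ 5.9484e+02 -1.8718e+02  2.1590e+01 -9.0000e-02  1.8000e-01] pitch 10.1 rear z [[521.3, -180.4, 34.7], [697.5, -196.6, 7.4]] [ 0.5 -0.1 -0.2  0.5 -1.2 -0.3 -1.  -1.   0.1]
```

apply_moves(fingers=[0.8,0.8,0.8,0.8,0.8,0.8,0.8], dp=[[0,0,-0.3],[-0.2,0,-0.6],[-0.5,0,-0.9],[-0.8,0,-1.2],[-1,0.1,-1.5],[-1.2,0.1,-1.8],[-1.2,0.1,-1.8]], yaw=[0,0,0,0,0,0,0])

```text
clock: 24.8
position: [616.7, -188.0, 242.7]
ee_rot: [0.998, -0.046, -0.029, 0.007]
contact_force: [-1.2, 0.7, 10.2]
gripper_width: 25.9
```

```bash
python3 -c "
from fit2 import *
fit(595); s=read_state(); print(s['contact_force'],s['wrist_torque'])"
```

```text
[array([357.9, 381.9]), array([347.2, 391.4])] 284 [313.7 338.6] 107 [395.2 197.9]
[ 5.9254e+02 -1.8772e+02  4.9300e+00 -9.0000e-02  6.0000e-02] pitch 3.4 rear z [[518.0, -180.7, 9.4], [696.1, -197.5, 2.8]] [ 0.4  0.   0.   0.3 -1.3 -0.2 -1.  -1.  -0. ]
[-1.27352699  1.78026286  9.36108118] [ 0.17249506  0.05133384 -0.01149768]
```

apply_moves(fingers=[0.8,0.8,0.8,0.8], dp=[[-0.2,0,-0.3],[-0.3,0,-0.6],[-0.4,0,-0.8],[-0.4,0,-0.8]], yaw=[0,0,0,0])

```text
clock: 25.35
position: [612.4, -188.2, 238.2]
ee_rot: [0.999, -0.045, -0.029, 0.008]
contact_force: [-5.2, 1.0, 14.7]
gripper_width: 25.7
```

```bash
python3 -c "
from fit2 import *
fit(595); s=read_state(); print(s['contact_force'],s['wrist_torque'])"
```

```text
[array([358. , 381.6]), array([347.4, 391.4])] 288 [312.3 340.3] 96 [395.  199.6]
[ 5.9390e+02 -1.8859e+02 -7.3000e-01 -9.0000e-02 -1.0000e-02] pitch -0.6 rear z [[519.2, -181.5, -1.6], [697.4, -198.4, 4.4]] [ 0.4  0.1 -0.   0.2 -1.3 -0.2 -0.9 -0.9 -0. ]
[-5.7972089   1.54632467 14.07751232] [0.54375608 1.06574017 0.02997128]
```

apply_moves(fingers=[0.65,0.6,0.5,0.3,0,0,0,0], dp=[[0,0,0],[0,0,0],[0,0,0],[0,0,0],[0,0,0],[0,0,0],[0,0,0.5],[0,0,1.5]], yaw=[0,0,0,0,0,0,0,0])

```text
clock: 26.3
position: [612.2, -188.2, 252.9]
ee_rot: [0.999, -0.045, -0.03, 0.008]
contact_force: [0.2, 0.3, 0.3]
gripper_width: 85.4
```

apply_moves(fingers=[0,0,0,0,0,0,0], dp=[[0,0,1],[0.1,0,3],[0.1,0,6],[-2,4,9],[-4,9,12],[-6,14,14],[-6,18,14]], yaw=[0,0,0,0,0,0,0])

```text
clock: 27.0
position: [552.4, -18.3, 395.4]
ee_rot: [0.999, -0.046, -0.027, 0.007]
contact_force: [2.3, 0.4, 0.0]
gripper_width: 85.5
```

```bash
python3 - <<'E'
from fit2 import *
fit(595)
s=read_state(); print(s["position"],s["contact_force"],s["gripper_width"])
# brass search: whole scene vs first pictures
R=None
for n in("scene","top"):
    im=get_image(n); c=im["color"]; p=np.array([594,-187.5,3,-.094,0.])
    q=chute(p,np.array([[x,y,6.] for x in range(-68,72,10) for y in(-6,0,6)]))
    hsv=cv2.cvtColor(c,cv2.COLOR_BGR2HSV); print(n,[int(hsv[tuple(np.round(proj(im,k)).astype(int)[::-1])][1]) for k in q])
    d=cv2.absdiff(c,cv2.imread(f"pics/{n}0.png")).max(2); m=cv2.morphologyEx((d>45).astype(np.uint8),cv2.MORPH_OPEN,np.ones((2,2)))
    k,l,st,ce=cv2.connectedComponentsWithStats(m); print([(int(st[i,4]),ce[i].round().astype(int).tolist()) for i in range(1,k) if st[i,4]>12])
E
```

```text
[array([358.2, 380.5]), array([347.6, 390.3])] 398 [309.1 340.8] 106 [395.5 197.9]
[ 5.9759e+02 -1.9359e+02  1.3700e+00 -9.0000e-02 -7.0000e-02] pitch -4.1 rear z [[523.1, -186.6, -3.9], [700.6, -203.2, 12.7]] [ 0.4  0.  -0.2  0.2  0.3 -0.3  0.5  0.7  0. ]
[553.15586258 -16.61457504 393.86523896] [ 0.57144008 -1.23708902  0.86349485] 85.4520743227022
scene [56, 59, 54, 52, 51, 51, 50, 51, 54, 48, 49, 48, 49, 47, 58, 49, 60, 83, 64, 72, 60, 61, 52, 51, 54, 49, 50, 43, 44, 52, 49, 55, 54, 47, 57, 52, 45, 42, 51, 39, 43, 44]
[(1771, [145, 68]), (72, [200, 3]), (19, [319, 3]), (431, [396, 12]), (57, [197, 17]), (2640, [355, 42]), (214, [194, 48]), (99, [331, 67]), (57, [331, 81]), (697, [190, 108]), (44, [359, 88]), (25, [373, 91]), (18, [330, 123]), (616, [122, 154]), (104, [211, 149]), (32, [192, 151]), (1827, [339, 175]), (27, [153, 167]), (50, [137, 172]), (20, [175, 170]), (57, [208, 174]), (351, [152, 191]), (128, [196, 189]), (111, [179, 196]), (3437, [261, 222]), (54, [202, 218]), (1710, [117, 250]), (4090, [126, 337]), (18, [126, 288]), (761, [335, 348]), (3606, [226, 355]), (91
[... 808 characters left out ...]
(13, [428, 297]), (233, [443, 302]), (16, [455, 312]), (13, [471, 312]), (22, [479, 312]), (32, [488, 312]), (99, [240, 322]), (47, [257, 314]), (87, [438, 321]), (25, [443, 318]), (39, [258, 322]), (214, [415, 326]), (16, [470, 319]), (35, [490, 323]), (517, [439, 340]), (14, [480, 323]), (14, [494, 328]), (16, [434, 329]), (74, [477, 334]), (22, [258, 331]), (21, [403, 337]), (21, [487, 337]), (96, [461, 342]), (140, [403, 350]), (1686, [27, 374]), (2657, [393, 437]), (447, [345, 374]), (37, [416, 378]), (129, [336, 387]), (110, [340, 402]), (404, [171, 415]), (2458, [257, 440]), (207, [358, 435]), (2693, [189, 462]), (18, [355, 445]), (43, [358, 458]), (196, [279, 475]), (22, [297, 474])]
```

```bash
python3 - <<'E'
import fit2
from fit2 import *
import h
T={n:get_image(n) for n in("scene","top")}
for tag in("now","start"):
    for n in T:
        c=T[n]["color"] if tag=="now" else cv2.imread(f"pics/{n}0.png"); hsv=cv2.cvtColor(c,cv2.COLOR_BGR2HSV)
        x,y=proj(T[n],(600,180,115)).astype(int); r=35
        m=cv2.inRange(hsv,(18,120,50),(32,255,255))[y-r:y+r,x-r:x+r]; k,l,st,ce=cv2.connectedComponentsWithStats(m)
        print(tag,n,"gold",[(int(st[i,4]),(ce[i]+[x-r,y-r]).round(1).tolist()) for i in range(1,k) if st[i,4]>4])
fit2.get_image=lambda n:{**T[n],"color":cv2.imread(f"pics/{n}0.png")}
fit(598)
E
```

```text
now scene gold [(171, [410.2, 220.9])]
now top gold [(324, [281.8, 208.4]), (199, [221.6, 216.8])]
start scene gold [(175, [410.3, 220.3])]
start top gold [(1108, [225.9, 192.1]), (99, [266.7, 157.8]), (592, [281.6, 198.0]), (115, [250.9, 192.5]), (50, [251.3, 222.3])]
[array([361.1, 379.4]), array([350.5, 388.8])] 380 [312.4 338.6] 137 [392.5 197.6]
[ 5.9732e+02 -1.8536e+02  1.0300e+00 -9.0000e-02 -4.0000e-02] pitch -2.4 rear z [[522.7, -178.4, -2.1], [700.6, -195.0, 9.4]] [ 0.1 -0.2 -0.2  0.2  0.5  0.   0.3  0.4  0.1]
```

```bash
python3 -c "
from bench import *
print(job_done())"
```

```text
the job is handed in; nothing more can be done
None
```

I tipped the three nuts out of the chute at the hopper, set the empty chute back on the green mat and let go. I handed the job in at about 27 s on the robot's clock. I never saw the nuts inside the hopper; that they went in is inferred.

- **How it was tilted:** The moves allow no tool tilt. I gripped only the top rear of the handle so that the chute could swivel in the pads. I pushed the shutter to its stop with the prong tips on the lane floor, then raised and advanced the handle, reaching an estimated 30 to 35 degrees.
- **Pushing force:** The highest horizontal wrist reading against the hopper was about 10.5 N. I took readings only at the end of each short move, so I may have missed brief peaks. The chute began to tip a few degrees while the shutter was still opening; the nuts stayed in place.
- **Nuts:** They left the chute between about 22 and 30 degrees. The last checks found no brass in the chute, on the lane or on the hopper top. The shutter is shut, with its image where it was at the start.
- **Setting down:** The mat pushed back with up to 27 N vertically. On the first try the chute's rear hung past the mat edge, so I lifted it and moved it forward. It now lies about 8 mm to the side of where it started.
- **Weakest check:** The final image fit gave a pitch of -4.1 degrees, against -2.4 for the same fit on the starting picture. I took that as flat within error. The 12 pictures were used up by then, so the final placing was checked only by numbers, not by eye.
- **Other tools:** I never moved to or touched them, but made no separate check that they lie where they were.

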